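# Free the vial carrier from its locking hook and load it in the tray

## Robot

A 7-joint arm with a two-finger parallel gripper is mounted at the origin on the work surface. World frame = base frame: x ahead of the robot, y to its left, z up, the work surface at z = 0. Lengths are in m, angles in rad, forces in N, time in s.
With the tool pointing down it reaches from about 0.4 to 0.875 m from the base axis. Payload 19.3 kg.
Tool frame: the origin (TCP) lies midway between the tips of the shut fingers; the grasp point (between the pads) lies 19 mm behind it; z points along the fingers, y is the direction in which the jaws open and shut (so a half turn about z gives the same grasp; the last joint's range is limited). The gripper opens to 85 mm and grips with 20 to 120 N. Pads are 22 mm wide; open, the fingers measure 114 mm over their backs; the gripper's body (76 mm by 85 mm) begins 54 mm behind the grasp point. The pads swing forward as they close: fully open they stand 13 mm farther back than shut.
Start: joints at [-1.233, 0.521, -0.036, 1.599, 0.021, 1.021, -0.113], TCP at [0.248, 0.574, 0.231] pointing down, gripper open.
Joint ranges: [-2.91, 2.91], [-0.3, 2.13], [-1.5, 1.42], [0.17, 2.43], [-1.26, 4.41], [0.16, 1.93], [-2.52, 2.52]. Speed limits (rad/s): [1.89, 1.89, 2.39, 2.39, 3.01, 3.01, 3.01].

## Interface

Orientations are given as [roll, pitch, yaw] about the fixed x, y, z axes, in that order (R = Rz(yaw) Ry(pitch) Rx(roll)).
In Python, from workcell import bot gives the robot as it stands.
- The arm moves only by the tool servo_tool, never from a script. Its argument "plan" is a list of rows, each a list of 5 numbers: the shift along the world's x, y, z in mm, then the turn about the world's z in rad, then the gripper's target within -1 to 1 (shut at 1, half-way at 0, fully open at -1). In form: [[tx, ty, tz, yaw, jaw], ...]. A call has exactly 10 rows; each row is the pose to reach, as a shift and turn from the pose commanded when the call began; what a row does not reach only later rows make up. A row lasts 1/12 s, in which the tool goes at most 41.7 mm and 7.16 degrees, less where a joint would pass 70% of its speed; a pose out of reach is approached as far as the arm can. A call with a gripper value outside its range is refused whole. The fingers move at their own pace and stop on an object; "squeeze" is the grip in N (left out, the last holds). Time passes only in rows, so rows that repeat a pose let the fingers close, or fill a call up. It gives the time, the measured TCP pose, the force and the opening at its end, in the units of the state.
- bot.observe(): the state, without advancing time (a new reading comes with each control period).
- bot.grab_frame(name): name is "side" or "top" or "wrist"; returns the picture (480x640x3 uint8, blue, green, red); there is no depth.
- bot.calibration(name): a dict with "fx", "fy", "cx", "cy" (pixels), "T" (4x4, takes a point from camera to world coordinates). Camera axes: x right, y down, z forward; pixel columns grow to the right and rows downward; lengths in m; the calibration is good to about 2 mm. A picture is of the moment at which its call begins: read the wrist's pose just before it. calibration takes no time and is no camera call; for the wrist camera it gives the pose at the moment of the call.
- bot.job_done(): hands the job in, once; it reports no verdict.
The state is a dict: "clock": time; "qpos": joint angles; "qd": joint speeds; "joint_efforts": joint torques, N m; "position": TCP position; "tool_rot": TCP orientation; "force": force on the tool from outside, world axes, zero at the start; "moment": the same for the moment, N m; "grip_width": finger opening in m.
Only numpy, scipy, OpenCV 4.12 (cv2) and the standard library are available. Lean on these libraries where they do the work, as an engineer would, in place of code of your own. Each camera call takes 0.05 s, during which the arm holds its last target.

## Task

The vial carrier hangs by its cross bar in a locking hook. Holding it by its black grip, push its bar gently against the hook's red sprung keeper until the keeper is pressed fully open, lift the carrier out through the mouth of the hook, and set it down, still in the hand, upright on the floor of the green loading tray; then let go. Do not force the hook or drop the carrier, and leave the bottle, the beaker and the cardboard box alone.

Things in the scene. Friction and masses are not known exactly. Their poses are not given: they have to be found in the camera images.
- hook: Locking hook on a fixed stand. Origin: on the bench straight below the axis of the hung bar; z up, own x from the hook's nose back to the post (within 0.3 rad of world x), own y along the hung bar. Arm 22 mm wide along x, underside 183 and top 195 mm above the bench; post 26 mm square at x +130 mm; base x 80 to 180, y -50 to +50 mm.
- seat (a point): Axis of the hung bar at the start, 200 mm above the bench, axes as the hook's. The bar lies on the arm's flat top between a low riser (-x side) and the red keeper (+x side), 0.7 mm play. To get out it slides +x along the arm, pressing the keeper back, until it is out from under the nose: 8 to 24 mm, differing from start to start and not measured. 3 mm farther it meets two hard stop cheeks.
- nose (a point): Top of the grey nose plate over the hook's riser (213.5 mm above the bench), fixed on the hook. The nose (6 mm thick, 31 mm wide) covers the bar, 2.5 mm above it. It belongs to a grey cap clamped anywhere within 16 mm along x: nose, then a mouth 13 mm wide, then the stop cheeks (tops 219.5 mm). Feel for the stop, lift there; 25 mm up the bar clears the nose. The cap starts at x -31 to -15 mm.
- post_end (a point): Post end of the hook's arm; a grey spring housing lies on the arm from x 84 to 144 mm (hook's frame), top 214 mm above the bench. With the bar lifted out, the arm still runs through the carrier's frame, under the bar and over the vials: draw the carrier 75 mm or more back along the hook's -x from its hanging place before raising it more than 55 mm in all.
- keeper (a joint): travel in m of the red sprung keeper, a tongue 13 mm wide that fills the hook's mouth and slides along the hook's own +x. 0: closed, against the hung bar. It is pressed back by the bar: 2 N to start and 0.15 N more per mm (about 6 N at most before the bar meets the stop cheeks); it springs shut by itself. While it is open hook and carrier may press on each other with 22 N at most (40 N before).
- carrier: Vial carrier, loose, 0.3 to 0.5 kg. Origin: centre of the underside of its base; z up. Blue base 60 (x) by 90 (y) by 8 mm with six capped amber vials fixed on it, tops 56 mm above the origin. Two steel uprights 8 mm thick at y +-36 mm, x 0. Same front and back. At the start it hangs in the hook, axes along the hook's, origin 50 mm above the bench, and can swing a little about its bar.
- bar (a point): Middle of the carrier's steel cross bar: diameter 10 mm, along the carrier's y between the uprights, axis 150 mm above the carrier's origin.
- grip (a point): Middle of the carrier's black grip: a slab 14 mm thick in x, 84 mm long in y, 30 mm high, 195 mm above the carrier's origin; take it from above across its 14 mm, firmly.
- tray: Green open loading tray, fixed. Origin: centre of its underside. Outside 92 (own x) by 122 (own y) by 28 mm high, walls 5 mm, floor 5 mm: the inside is 82 by 112 mm, so the carrier's base (60 by 90) goes in with its long side along the tray's long side, either way round.
- bottle: Bystander: amber bottle, diameter 60 mm, 130 mm high, standing, origin at its underside. Loose.
- beaker: Bystander: clear beaker, diameter 64 mm, 60 mm high, standing between hook and tray, origin at its underside. Loose.
- vialbox: Bystander: open divided cardboard box 90 by 70 by 40 mm, origin at its underside. Loose.
Mind the look-alikes: they are no part of the job. Of the things that look like the tray, the smaller one is meant.

How it is judged:
By the outcome, as a careful person would: the job done as asked, in the order asked, and still so for the second after the job is handed in, with the robot touching nothing.
It also fails if it takes over 51 s, if anything falls off the work surface, if the arm or the gripper's body presses on something with over 40 N, if the wrist force passes 120 N, or if a joint passes its speed limit or range.

## Working session

There is one attempt and no reset: what is moved stays moved. The work goes in short steps, Python scripts to look and compute and a tool call to move; the robot and the scene stay as the last step left them, time stands still between calls to the robot, and variables do not carry over. Pictures are saved under pics/ and viewed, and the job is handed in when it is done.

Besides the shell and the picture viewer there is one more tool, called after "Call:" by a JSON object that holds its "api" and its "payload", one argument or row to a line. servo_tool: Moves the arm, as the interface text tells. Its arguments: {"type":"object","properties":{"plan":{"type":"array","items":{"type":"array","items":{"type":"number"}}},"squeeze":{"type":"number"}},"required":["plan"]}

```bash
ls; mkdir -p pics
python3 - <<'E'
from workcell import bot
import cv2
print(bot.observe())
for n in ("side","top","wrist"):
    c=bot.calibration(n); print(n,c)
    cv2.imwrite(f"pics/{n}0.png",bot.grab_frame(n))
E
```

```text
pics
{'clock': 0.0, 'qpos': array([-1.23321715,  0.52200631, -0.03634391,  1.59999445,  0.02122381,
        1.02106517, -0.11276078]), 'qd': array([ 1.00092827e-03,  6.80589544e-04, -1.18829230e-03,  8.87512509e-04,
       -6.53424703e-05, -3.64878357e-04, -1.35610536e-03]), 'joint_efforts': array([-1.40888584e-03, -9.27107477e+01,  1.97915688e+00, -3.69949257e+01,
        1.77501712e-02,  7.95638800e-03,  2.72771587e-05]), 'position': array([0.24775964, 0.57344493, 0.2307352 ]), 'tool_rot': array([-3.14050872e+00,  8.80784646e-05,  2.73386929e+00]), 'force': array([ 0.97700183, -0.0961761 , -0.75103031]), 'moment': array([0.01977381, 0.03217798, 0.0411811 ]), 'grip_width': 0.08502586172686831}
side {'fx': 551.357973811569, 'fy': 551.357973811569, 'cx': 317.73633755704714, 'cy': 232.56330202445812, 'T': array([[ 0.83477057, -0.29611304,  0.46419302, -0.15265787],
       [-0.55057575, -0.45649362,  0.69891338, -0.97658796],
       [ 0.00494379, -0.83900574, -0.5441001 ,  0.9435648 ],
       [ 0.        ,  0.        ,  0.        ,  1.        ]])}
top {'fx': 462.14762965581906, 'fy': 462.14762965581906, 'cx': 310.9103807604599, 'cy': 239.43365367456482, 'T': array([[-0.10848724, -0.97303425,  0.20355556,  0.27996942],
       [-0.99409676,  0.10588613, -0.02365929,  0.01291403],
       [ 0.00146759, -0.20492065, -0.97877749,  1.28493417],
       [ 0.        ,  0.        ,  0.        ,  1.        ]])}
wrist {'fx': 342.6651342935017, 'fy': 342.6651342935017, 'cx': 317.5160075064305, 'cy': 235.5161395334312, 'T': array([[ 0.39613607,  0.88057168,  0.26013406,  0.18230988],
       [ 0.91818949, -0.37926677, -0.1143887 ,  0.60205555],
       [-0.00206725,  0.28416585, -0.95877291,  0.37285254],
       [ 0.        ,  0.        ,  0.        ,  1.        ]])}
```

View pics/side0.png

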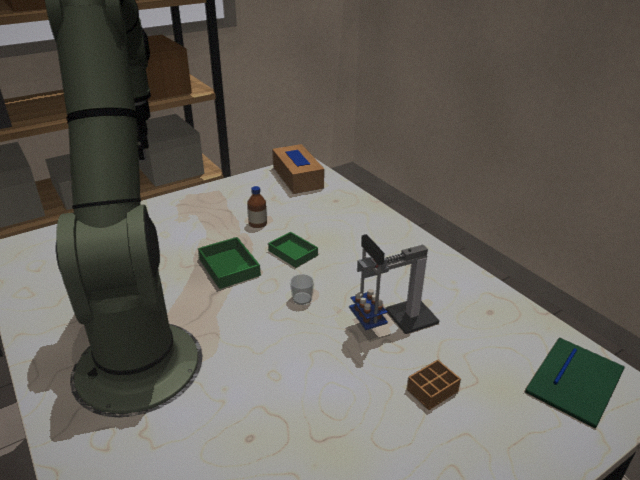

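View pics/top0.png

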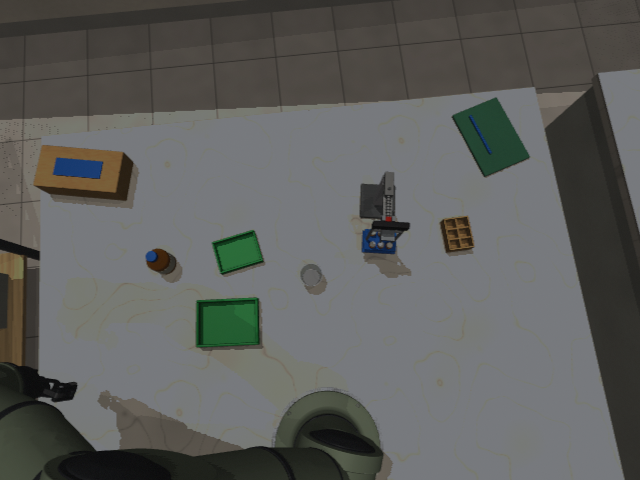

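View pics/wrist0.png

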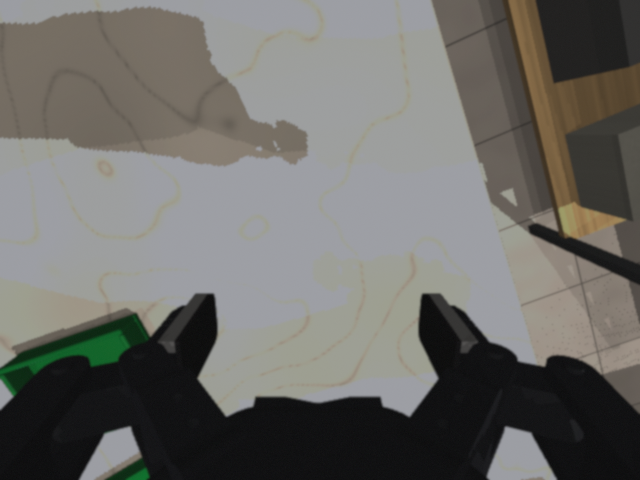

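Candidates for the tray: the large green tray (top 228,323; side 229,261), the smaller green tray (top 238,252; side 293,249) and a flat green notebook (top 490,137). The smaller open tray fits the description; I'll confirm this by its size and one crop.

```bash
cat > h.py <<'E'
import numpy as np, cv2, json
from workcell import bot
def ray(n,u,v,c=None):
    c=c or bot.calibration(n); T=np.array(c["T"])
    d=T[:3,:3]@np.array([(u-c["cx"])/c["fx"],(v-c["cy"])/c["fy"],1.]); return T[:3,3],d/np.linalg.norm(d)
def onz(n,u,v,z,c=None):
    o,d=ray(n,u,v,c); return o+d*(z-o[2])/d[2]
def tri(a,b):
    A=np.zeros((3,3));r=np.zeros(3);R=[ray(*a),ray(*b)]
    for o,d in R:
        P=np.eye(3)-np.outer(d,d);A+=P;r+=P@o
    p=np.linalg.solve(A,r); return p,[np.linalg.norm((np.eye(3)-np.outer(d,d))@(p-o))*1e3 for o,d in R]
def proj(n,p,c=None):
    c=c or bot.calibration(n);T=np.array(c["T"]);q=T[:3,:3].T@(np.asarray(p)-T[:3,3]);return c["fx"]*q[0]/q[2]+c["cx"],c["fy"]*q[1]/q[2]+c["cy"]
E
python3 - <<'E'
from h import *
for n in("side","top"):
    im=cv2.imread(f"pics/{n}0.png");hsv=cv2.cvtColor(im,cv2.COLOR_BGR2HSV)
    m=cv2.inRange(hsv,(50,110,30),(75,255,255))
    cs,_=cv2.findContours(m,cv2.RETR_EXTERNAL,cv2.CHAIN_APPROX_NONE)
    for c in cs:
        if cv2.contourArea(c)<300: continue
        h=cv2.convexHull(c); ap=cv2.approxPolyDP(h,3,True)[:,0]
        pts=np.array([onz(n,u,v,0.028)[:2] for u,v in h[:,0].astype(float)])
        r=cv2.minAreaRect((pts*1000).astype(np.float32))
        print(n,cv2.contourArea(c),ap.tolist(),"rect mm@28:",np.round(r[0],1),np.round(r[1],1),round(r[2],1))
top=cv2.imread("pics/top0.png");side=cv2.imread("pics/side0.png")
a=cv2.resize(top[160:290,330:490],None,fx=5,fy=5,interpolation=cv2.INTER_CUBIC);cv2.imwrite("pics/c1.png",np.clip(a*1.5,0,255)[:600])
a=cv2.resize(side[220:340,330:450],None,fx=5,fy=5,interpolation=cv2.INTER_CUBIC);cv2.imwrite("pics/c2.png",np.clip(a*1.5,0,255))
a=cv2.resize(top[215:295,190:290],None,fx=5,fy=5,interpolation=cv2.INTER_CUBIC);cv2.imwrite("pics/c3.png",a)
E
```

```text
side 4495.5 [[559, 339], [623, 367], [595, 425], [527, 389]] rect mm@28: [ 779.3 -591.5] [203.3 142.8] 17.2
side 340.5 [[316, 248], [295, 260], [269, 243], [289, 239]] rect mm@28: [524.6 180.4] [ 84.6 119.1] 12.5
side 771.0 [[258, 265], [218, 277], [199, 249], [236, 238]] rect mm@28: [343.1 231.2] [160.1 122.8] 86.9
top 2787.5 [[257, 298], [258, 343], [197, 346], [198, 300]] rect mm@28: [341.7 229.9] [166.4 123.8] 86.4
top 1392.0 [[252, 230], [262, 261], [222, 273], [212, 242]] rect mm@28: [529.8 188.9] [ 93.8 121.4] 11.2
top 3150.0 [[496, 98], [528, 156], [484, 175], [453, 116]] rect mm@28: [ 792.  -570.7] [203.6 146.2] 17.1[ WARN:0@0.800] global loadsave.cpp:1063 imwrite_ Unsupported depth image for selected encoder is fallbacked to CV_8U.
```

View pics/c1.png

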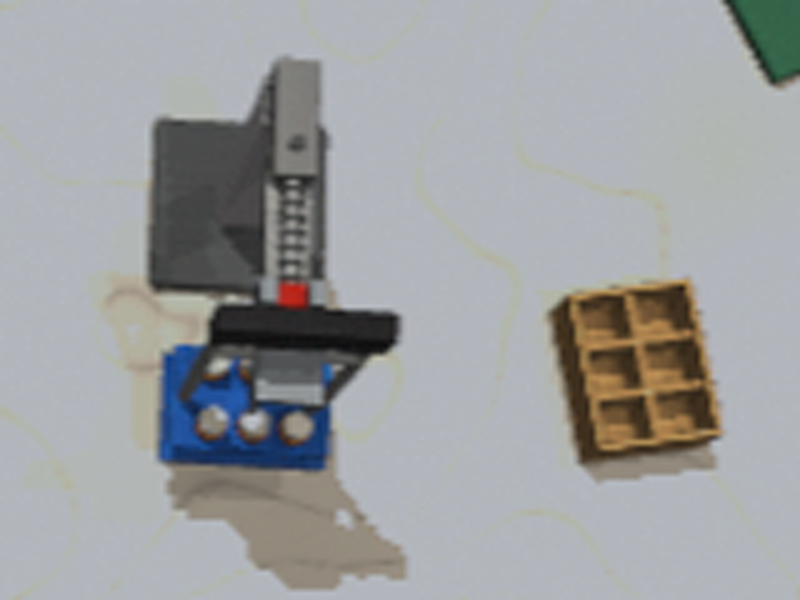

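View pics/c2.png

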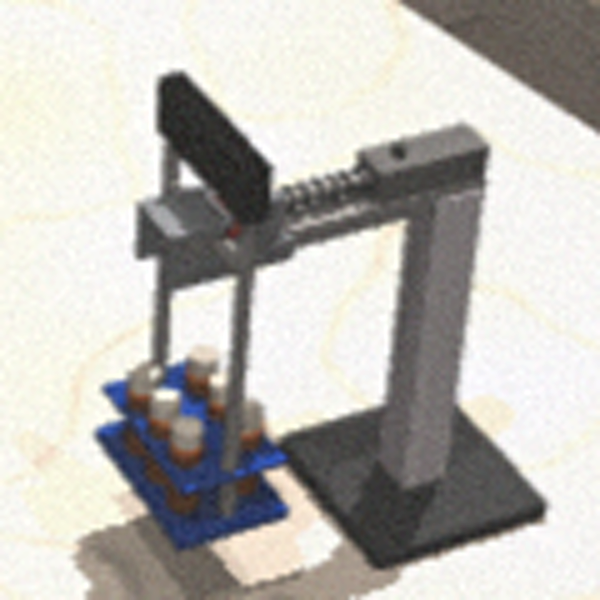

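View pics/c3.png

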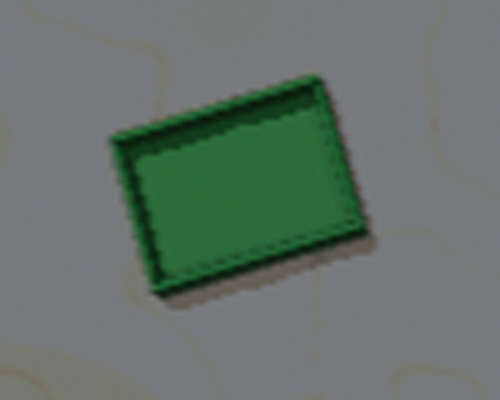

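The crop confirms the smaller open tray with walls (top 238,252), measured at 94x121 mm against the given 92x122. The large one measures 166x124 mm. The grip is at top (391,224), the hook's post end at (389,175), and the red keeper at (388,219).

```bash
python3 - <<'E'
from h import *
# grip by dark mask
out={}
for n,(x0,y0,x1,y1) in dict(top=(368,215,415,242),side=(355,230,390,270)).items():
    im=cv2.imread(f"pics/{n}0.png");v=im.max(2)
    m=np.zeros(v.shape,np.uint8);m[y0:y1,x0:x1]=(v[y0:y1,x0:x1]<45)*255
    cs,_=cv2.findContours(m,cv2.RETR_EXTERNAL,cv2.CHAIN_APPROX_NONE);c=max(cs,key=cv2.contourArea)
    h=cv2.convexHull(c);print(n,cv2.contourArea(c),cv2.approxPolyDP(h,1.5,True)[:,0].tolist(),cv2.minAreaRect(c))
# tray rim in side: looser mask
im=cv2.imread("pics/side0.png");hsv=cv2.cvtColor(im,cv2.COLOR_BGR2HSV)
m=cv2.inRange(hsv,(45,80,20),(85,255,255));m[:, :262]=0;m[:,325:]=0
c=max(cv2.findContours(m,cv2.RETR_EXTERNAL,cv2.CHAIN_APPROX_NONE)[0],key=cv2.contourArea);h=cv2.convexHull(c)
print(cv2.contourArea(c),cv2.approxPolyDP(h,2,True)[:,0].tolist())
for z in (0,.028):
    r=cv2.minAreaRect(np.array([1000*onz("side",u,v,z)[:2] for u,v in h[:,0].astype(float)],np.float32));print(z,r)
# outlying things on top
hsv=cv2.cvtColor(cv2.imread("pics/top0.png"),cv2.COLOR_BGR2HSV)
for nm,u,v,z in [("beaker",311,275,.03),("bottle",157,260,.07),("box",457,233,.04),("post",389,175,.214),("red",388.5,219,.21)]: print(nm,onz("top",u,v,z))
E
python3 - <<'E'
import cv2,numpy as np
im=cv2.imread("pics/side0.png")[225:275,255:330];cv2.imwrite("pics/c4.png",cv2.resize(im,None,fx=8,fy=8,interpolation=cv2.INTER_CUBIC))
E
```

```text
top 278.0 [[368, 217], [381, 217], [408, 223], [408, 228], [402, 231], [368, 237]] ((388.0, 227.0), (20.0, 40.0), 90.0)
side 296.5 [[363, 236], [366, 235], [383, 253], [384, 261], [382, 264], [378, 264], [362, 245]] ((372.6131896972656, 249.8961944580078), (33.47908401489258, 11.48731803894043), 47.48955535888672)
896.5 [[269, 243], [290, 232], [315, 246], [316, 254], [295, 266], [272, 252]]
0 ((540.9223022460938, 205.3045654296875), (115.05815887451172, 148.88400268554688), 12.347488403320312)
0.028 ((520.3405151367188, 170.2322998046875), (111.64385223388672, 144.4659423828125), 12.347519874572754)
beaker [ 0.44230297 -0.00690048  0.03      ]
bottle [0.52136641 0.39657502 0.07      ]
box [ 0.51327785 -0.42021739  0.04      ]
post [ 0.64172061 -0.21976587  0.214     ]
red [ 0.53317592 -0.20356416  0.21      ]
```

View pics/c4.png

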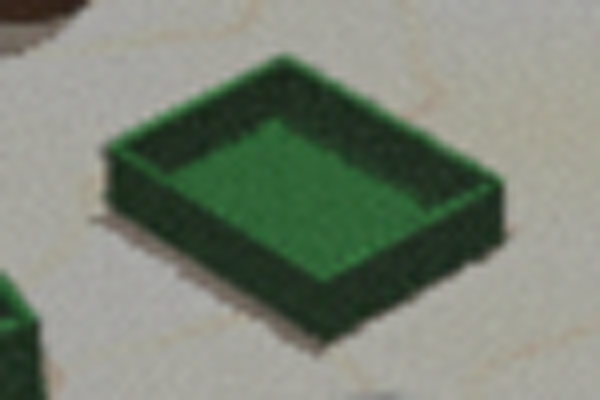

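Run:
```python
from h import *
for n,L in dict(side=[(268.5,243.7),(290.6,232.1),(317.5,247.9),(295.6,260.2)],top=[(212.6,243),(254,230.6),(263,260.2),(220.9,272.6)]).items():
    P=np.array([onz(n,u,v,.028)[:2]*1000 for u,v in L]);print(n,P.round(1).tolist(),P.mean(0).round(1),[round(float(np.linalg.norm(P[i]-P[(i+1)%4])),1) for i in range(4)],[round(float(np.degrees(np.arctan2(*(P[(i+1)%4]-P[i])[::-1]))),1) for i in range(4)])
print("grip far edge", onz("top",373.4,221.6,.26),onz("top",410,223,.26), "near bottom",onz("top",372.8,228.3,.23),onz("top",408.5,229.5,.23))
# side: grip top ends: near corner and far corner
def S(x,y):return ("side",330+x/5,220+y/5)
def Tp(x,y):return ("top",330+x/5,160+y/5)
print(tri(S(270,163),Tp(400,318)),tri(S(180,72),Tp(217,308)))
print("post",tri(S(485,125),Tp(320,62)),tri(S(485,152),Tp(0,0))[0]*0)
print("base carr",[onz("top",*Tp(x,y)[1:],.058) for x,y in[(162,347),(160,460),(325,468)]])
```

```text
side [[473.0, 228.2], [560.3, 246.8], [582.5, 131.0], [496.7, 113.5]] [528.1 179.9] [89.3, 117.9, 87.6, 117.1] [12.0, -79.2, -168.5, 101.7]
top [[560.8, 254.7], [583.6, 137.6], [497.6, 120.0], [475.8, 237.5]] [529.5 187.4] [119.3, 87.8, 119.5, 86.7] [-79.0, -168.4, 100.5, 11.4]
grip far edge [ 0.51906208 -0.15831403  0.26      ] [ 0.50675978 -0.2409724   0.26      ] near bottom [ 0.51017724 -0.15972618  0.23      ] [ 0.49826575 -0.24252186  0.23      ]
(array([ 0.50655304, -0.24159044,  0.25900629]), [np.float64(1.081052177218824), np.float64(1.0810521772188764)]) (array([ 0.5209744 , -0.15953649,  0.25593617]), [np.float64(1.0645398996110942), np.float64(1.0645398996111097)])
post (array([ 0.64581218, -0.23198249,  0.22152242]), [np.float64(1.487891894237173), np.float64(1.4878918942372807)]) [ 0. -0.  0.]
base carr [array([ 0.54772584, -0.15927386,  0.058     ]), array([ 0.48579648, -0.14999257,  0.058     ]), array([ 0.47182169, -0.23787376,  0.058     ])]
```

Call:
{"api": "servo_tool", "payload": {
  "plan": [
    [10,-25,30,-0.07,-1],
    [25,-60,55,-0.15,-1],
    [45,-95,80,-0.25,-1],
    [65,-130,100,-0.35,-1],
    [85,-165,120,-0.45,-1],
    [105,-205,130,-0.55,-1],
    [130,-245,130,-0.65,-1],
    [155,-285,130,-0.75,-1],
    [180,-320,130,-0.85,-1],
    [205,-355,130,-0.95,-1]
  ],
  "squeeze": 100
}}

```text
clock: 0.98
position: [0.4345, 0.2438, 0.3615]
tool_rot: [3.141, -0.001, 1.779]
force: [1.6, 1.2, -0.0]
grip_width: 0.0855
```

Run:
```python
from h import *
import pickle
o=bot.observe();c=bot.calibration("wrist");im=bot.grab_frame("wrist");print(o["position"],o["tool_rot"],np.abs(o["qd"]).max())
cv2.imwrite("pics/w1.png",im);pickle.dump(c,open("w1.pkl","wb"))
hsv=cv2.cvtColor(im,cv2.COLOR_BGR2HSV);m=cv2.inRange(hsv,(45,90,20),(85,255,255))
for k in cv2.findContours(m,cv2.RETR_EXTERNAL,cv2.CHAIN_APPROX_NONE)[0]:
    if cv2.contourArea(k)>800:
        h=cv2.convexHull(k);print(cv2.contourArea(k),cv2.approxPolyDP(h,4,True)[:,0].tolist())
```

```text
[0.4345495  0.24383599 0.36148763] [ 3.14120906e+00 -5.62149974e-04  1.77902663e+00] 0.6101430768356074
4951.5 [[408, 197], [402, 275], [344, 275], [345, 195]]
10556.0 [[216, 112], [307, 137], [278, 249], [195, 228]]
```

View pics/w1.png

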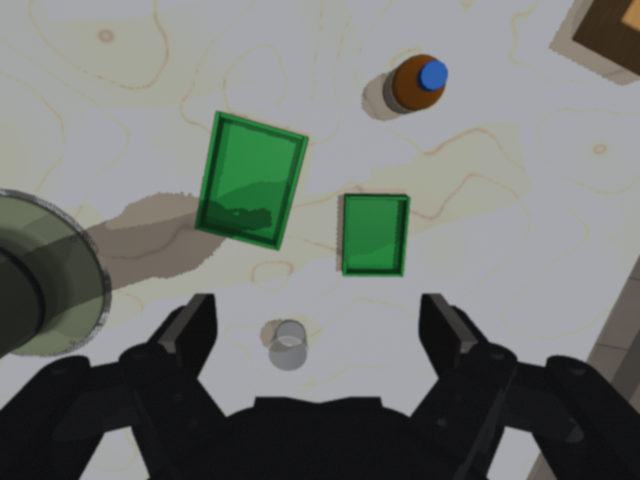

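The wrist view shows the small tray at (375,235), the large tray at (250,180), the bottle at (420,85) and the beaker at (288,345).

Run:
```python
from h import *
import pickle
c=pickle.load(open("w1.pkl","rb"));im=cv2.imread("pics/w1.png")
hsv=cv2.cvtColor(im,cv2.COLOR_BGR2HSV);m=cv2.inRange(hsv,(45,90,20),(85,255,255));m[:,:325]=0
k=max(cv2.findContours(m,cv2.RETR_EXTERNAL,cv2.CHAIN_APPROX_NONE)[0],key=cv2.contourArea)
h=cv2.convexHull(k)[:,0].astype(float)
print(cv2.minAreaRect(np.array([1000*onz("wrist",u,v,.028,c)[:2] for u,v in h],np.float32)))
print("beaker",onz("wrist",288,363,.0,c),onz("wrist",288,330,.06,c))
a=cv2.resize(im[180:290,330:425],None,fx=5,fy=5,interpolation=cv2.INTER_CUBIC);cv2.imwrite("pics/c5.png",a)
```

```text
((530.5608520507812, 192.11978149414062), (91.36582946777344, 121.6257095336914), 11.385790824890137)
beaker [ 0.44912283 -0.06635328  0.        ] [0.43525711 0.03490259 0.06      ]
```

View pics/c5.png

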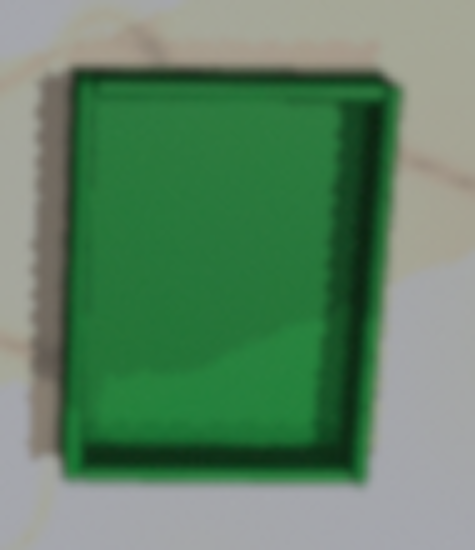

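Call:
{"api": "servo_tool", "payload": {
  "plan": [
    [5,-41,0,-0.05,-1],
    [10,-82,0,-0.1,-1],
    [15,-123,0,-0.15,-1],
    [20,-164,0,-0.2,-1],
    [26,-205,0,-0.25,-1],
    [32,-246,0,-0.3,-1],
    [38,-287,0,-0.33,-1],
    [44,-328,0,-0.364,-1],
    [50,-369,0,-0.364,-1],
    [54,-410,0,-0.364,-1]
  ]
}}

```text
clock: 1.87
position: [0.488, -0.166, 0.3612]
tool_rot: [3.141, -0.0, 1.42]
force: [0.8, 1.1, 0.0]
grip_width: 0.0853
```

Call:
{"api": "servo_tool", "payload": {
  "plan": [
    [0,-8,-3,0,-1],
    [0,-8,-5,0,-1],
    [0,-8,-5,0,-1],
    [0,-8,-5,0,-1],
    [0,-8,-5,0,-1],
    [0,-8,-5,0,-1],
    [0,-8,-5,0,-1],
    [0,-8,-5,0,-1],
    [0,-8,-5,0,-1],
    [0,-8,-5,0,-1]
  ]
}}

```text
clock: 2.7
position: [0.4881, -0.172, 0.3562]
tool_rot: [3.142, -0.0, 1.42]
force: [-0.3, 0.3, -0.7]
grip_width: 0.0856
```

```bash
cat > shot.py <<'E'
from h import *
import pickle,sys
def shot(name,n="wrist"):
    o=bot.observe();c=bot.calibration(n);im=bot.grab_frame(n);cv2.imwrite(f"pics/{name}.png",im);pickle.dump(c,open(f"{name}.pkl","wb"))
    print(o["clock"],o["position"].round(4),o["tool_rot"].round(4),"qd",np.abs(o["qd"]).max().round(3),"F",o["force"].round(1),"M",o["moment"].round(2),o["grip_width"]);return im,c
if __name__=="__main__": shot(sys.argv[1],*(sys.argv[2:]))
E
python3 shot.py w2
```

```text
2.7 [ 0.4881 -0.172   0.3562] [ 3.1415 -0.      1.42  ] qd 0.003 F [-0.3  0.3 -0.7] M [-0.02 -0.02 -0.07] 0.08559679410324814
```

View pics/w2.png

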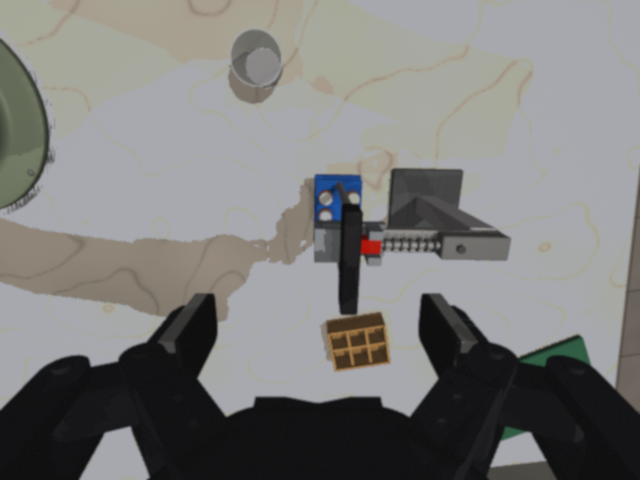

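Run:
```python
import cv2,numpy as np
im=cv2.imread("pics/w2.png")[160:325,300:400];a=cv2.resize(im,None,fx=5,fy=5,interpolation=cv2.INTER_CUBIC)
a=cv2.rotate(a,cv2.ROTATE_90_COUNTERCLOCKWISE)[:, :800];a=np.clip(a.astype(float)*2.0,0,255).astype(np.uint8)
cv2.imwrite("pics/c6.png",a)
```

```text
(no output)
```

View pics/c6.png

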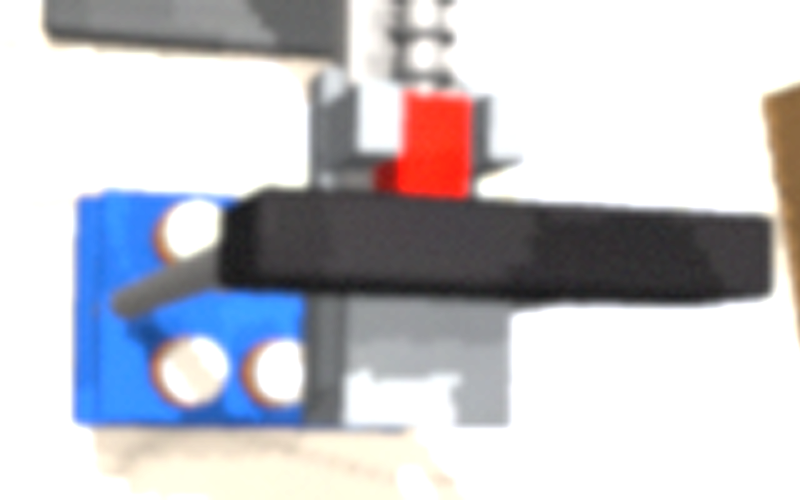

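Run:
```python
from h import *
import pickle
c=pickle.load(open("w2.pkl","rb"))
def W(col,row,z): return onz("wrist",300+(500-row)/5,160+col/5,z,c)*1000
q=[W(*p,260)[:2] if 0 else onz("wrist",300+(500-p[1])/5,160+p[0]/5,.26,c)[:2]*1000 for p in [(270,190),(260,288),(770,212),(768,293)]]
q=np.array(q);print(q.round(1),"centre",q.mean(0).round(1))
a=(q[2]+q[3])/2-(q[0]+q[1])/2;print("len",np.linalg.norm(a),"yaw",np.arctan2(-a[1],-a[0])-np.pi/2,"w",np.linalg.norm(q[0]-q[1]),np.linalg.norm(q[2]-q[3]))
th=-.148;ex=np.array([np.cos(th),np.sin(th)])
print("nose front edge x from grip", [((W(*p,.2135)/1+0)[:2]-q.mean(0))@ex for p in [(345,422),(505,424)]],"cheek front", (W(490,160,.2195)[:2]-q.mean(0))@ex,"cheek back",(W(490,97,.2195)[:2]-q.mean(0))@ex)
print("red",W(438,95,.21), "post back",W(730-0,0,.214))
# hook yaw from post
im=cv2.imread("pics/w2.png")
P=[onz("wrist",508,234,.214,c),onz("wrist",506,260,.214,c),onz("wrist",444,233,.214,c),onz("wrist",443,256,.214,c)]
print(np.round(P,4)); d=(P[0]+P[1]-P[2]-P[3]);print("hook yaw",np.arctan2(d[1],d[0]))
```

```text
[[ 522.8 -159.8]
 [ 509.1 -156.2]
 [ 510.4 -238.5]
 [ 497.9 -236.3]] centre [ 510.  -197.7]
len 80.23690321943918 yaw -0.1477421610475893 w 14.061908203052457 12.618577985323963
nose front edge x from grip [np.float64(-26.370370709130917), np.float64(-26.839163206471497)] cheek front 18.9118570077542 cheek back 29.81755195686663
red [ 540.84576117 -204.99806046  210.        ] post back [ 552.04839862 -262.72425291  214.        ]
[[ 0.65   -0.2077  0.214 ]
 [ 0.6484 -0.2316  0.214 ]
 [ 0.5954 -0.1985  0.214 ]
 [ 0.5935 -0.2195  0.214 ]]
hook yaw -0.1922055198463729
```

Call:
{"api": "servo_tool", "payload": {
  "plan": [
    [5,-7,-5,0,-1],
    [10,-14,-12,0,-1],
    [15,-20,-22,0,-1],
    [20,-26,-32,0,-1],
    [20,-26,-40,0,-1],
    [20,-26,-46,0,-1],
    [20,-26,-46,0,-1],
    [20,-26,-46,0,-1],
    [20,-26,-46,0,-1],
    [20,-26,-46,0,-1]
  ]
}}

```text
clock: 3.58
position: [0.5082, -0.198, 0.3106]
tool_rot: [3.141, -0.0, 1.42]
force: [-0.5, 0.4, -0.5]
grip_width: 0.0855
```

```bash
python3 shot.py w3
```

```text
3.5833 [ 0.5082 -0.198   0.3106] [ 3.1408e+00 -2.0000e-04  1.4200e+00] qd 0.002 F [-0.5  0.4 -0.5] M [-0.    0.03  0.  ] 0.08552157138513303
```

View pics/w3.png

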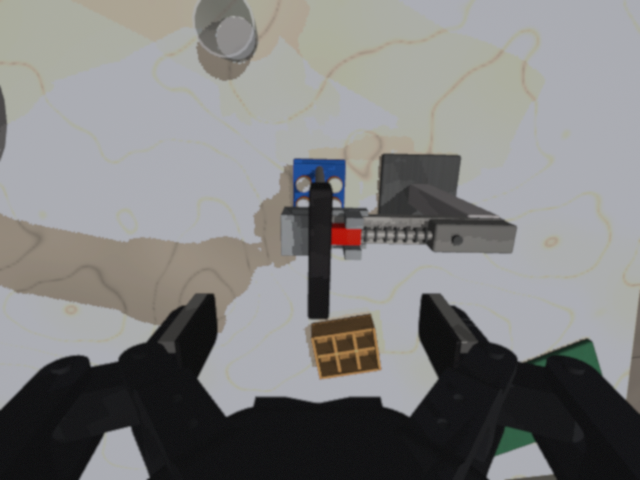

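Run:
```python
from h import *
import pickle
c=pickle.load(open("w3.pkl","rb"));im=cv2.imread("pics/w3.png")
T=np.array(c["T"]);yaw=1.42;ty=np.array([np.sin(yaw),-np.cos(yaw)]);tx=np.array([np.cos(yaw),np.sin(yaw)])
tcp=np.array([.5082,-.198]);print("cam off ty,tx",(T[:2,3]-tcp)@ty*1000,(T[:2,3]-tcp)@tx*1000, "tcp proj",proj("wrist",[*tcp,.3106],c))
v=im.max(2)
L=[];R=[]
for r in range(262,315,3):
    row=v[r,295:345].astype(int);d=np.where(row<40)[0]
    if len(d)==0: continue
    l,rr=295+d[0]-.5,295+d[-1]+.5
    a=onz("wrist",l,r,.26,c)[:2];b=onz("wrist",rr,r,.26,c)[:2]
    L.append([(a-tcp)@ty*1000,(a-tcp)@tx*1000]);R.append([(b-tcp)@ty*1000,(b-tcp)@tx*1000]);print(r,l,rr,np.round(L[-1],1),np.round(R[-1],1))
a=cv2.resize(im[170:330,280:380],None,fx=5,fy=5,interpolation=cv2.INTER_CUBIC);a=np.clip(a.astype(float)*2,0,255).astype(np.uint8)
cv2.imwrite("pics/c7.png",cv2.rotate(a,cv2.ROTATE_90_COUNTERCLOCKWISE))
```

```text
cam off ty,tx 0.4926182737099373 71.95172553508283 tcp proj (np.float64(315.9312541765432), np.float64(298.00570583621584))
262 309.5 328.5 [-4.  -1.8] [ 7.4 -1.8]
265 309.5 328.5 [-4.  -3.7] [ 7.4 -3.7]
268 309.5 328.5 [-4.  -5.7] [ 7.4 -5.7]
271 309.5 328.5 [-4.1 -7.6] [ 7.4 -7.6]
274 309.5 328.5 [-4.1 -9.6] [ 7.5 -9.6]
277 309.5 328.5 [ -4.1 -11.5] [  7.5 -11.5]
280 309.5 328.5 [ -4.1 -13.5] [  7.5 -13.5]
283 309.5 328.5 [ -4.1 -15.5] [  7.5 -15.5]
286 309.5 328.5 [ -4.1 -17.5] [  7.5 -17.5]
289 309.5 327.5 [ -4.1 -19.5] [  6.9 -19.5]
292 309.5 327.5 [ -4.1 -21.5] [  7.  -21.5]
295 308.5 327.5 [ -4.8 -23.6] [  7.  -23.6]
298 308.5 327.5 [ -4.8 -25.6] [  7.  -25.6]
301 308.5 327.5 [ -4.8 -27.7] [  7.  -27.7]
304 308.5 327.5 [ -4.8 -29.7] [  7.  -29.7]
307 308.5 327.5 [ -4.8 -31.8] [  7.1 -31.8]
310 308.5 327.5 [ -4.8 -33.9] [  7.1 -33.9]
313 308.5 327.5 [ -4.9 -36. ] [  7.1 -36. ]
```

View pics/c7.png

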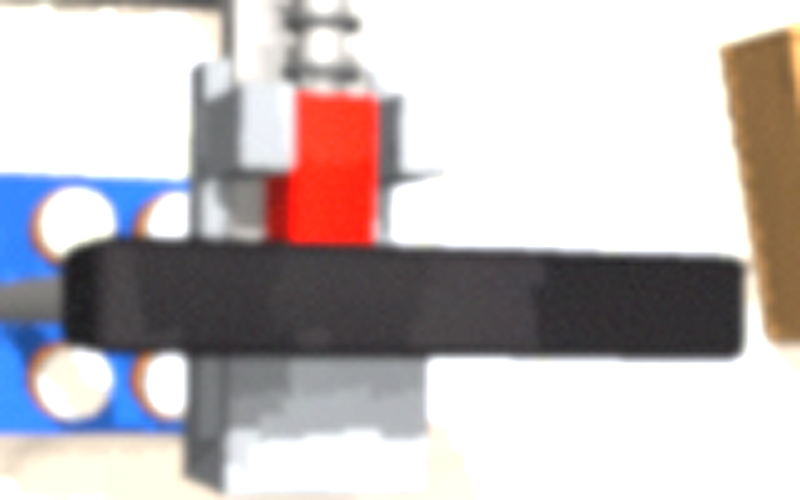

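Call:
{"api": "servo_tool", "payload": {
  "plan": [
    [0.5,0,-8,-0.01,-1],
    [0.5,0,-20,-0.01,-1],
    [0.5,0,-35,-0.01,-1],
    [0.5,0,-50,-0.01,-1],
    [0.5,0,-62,-0.01,-1],
    [0.5,0,-72,-0.01,-1],
    [0.5,0,-79,-0.01,-1],
    [0.5,0,-83,-0.01,-1],
    [0.5,0,-83,-0.01,-1],
    [0.5,0,-83,-0.01,-1]
  ]
}}

```text
clock: 4.47
position: [0.5087, -0.1983, 0.2274]
tool_rot: [3.141, 0.0, 1.41]
force: [-0.7, 0.6, 0.2]
grip_width: 0.0853
```

Run:
```python
from shot import *
im,c=shot("w4")
a=cv2.resize(im[150:420,200:440],None,fx=2.2,fy=2.2,interpolation=cv2.INTER_CUBIC)
cv2.imwrite("pics/c8.png",np.clip(a.astype(float)*1.8,0,255).astype(np.uint8))
```

```text
4.4667 [ 0.5087 -0.1983  0.2274] [3.1413e+00 1.0000e-04 1.4096e+00] qd 0.008 F [-0.7  0.6  0.2] M [ 0.01  0.02 -0.03] 0.08530348211000727
```

View pics/c8.png

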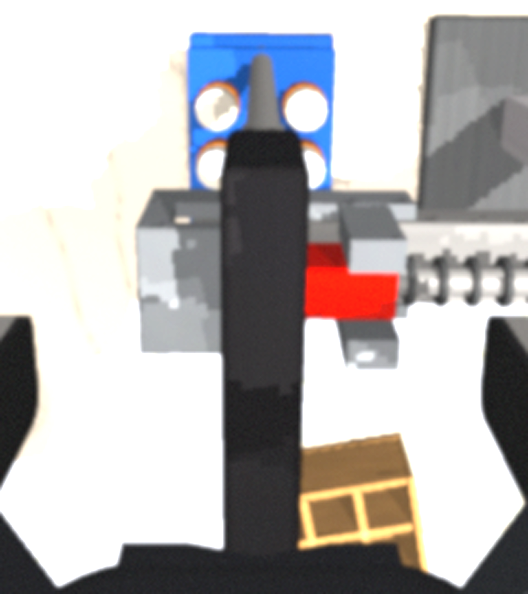

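The grip lies between the fingers: its midline is at 262 in the crop, and the fingers' midline is at 261.5. Now I close.

Call:
{"api": "servo_tool", "payload": {
  "plan": [
    [0,0,0,0,0.2],
    [0,0,0,0,0.5],
    [0,0,0,0,0.6],
    [0,0,0,0,0.66],
    [0,0,0,0,0.72],
    [0,0,0,0,0.8],
    [0,0,0,0,0.9],
    [0,0,0,0,1],
    [0,0,0,0,1],
    [0,0,0,0,1]
  ],
  "squeeze": 40
}}

```text
clock: 5.35
position: [0.5087, -0.1982, 0.2273]
tool_rot: [3.141, -0.0, 1.41]
force: [2.0, 0.3, 3.5]
grip_width: 0.0132
```

Run:
```python
from shot import *
im,c=shot("w5");im2,_=shot("s5","side")
a=cv2.resize(im[100:420,200:500],None,fx=1.8,fy=1.8,interpolation=cv2.INTER_CUBIC)
b=cv2.resize(im2[170:350,300:460],None,fx=3,fy=3,interpolation=cv2.INTER_CUBIC)
cv2.imwrite("pics/c9.png",np.clip(a.astype(float)*1.6,0,255).astype(np.uint8));cv2.imwrite("pics/c10.png",b)
```

```text
5.35 [ 0.5087 -0.1982  0.2273] [ 3.1411 -0.      1.4098] qd 0.001 F [2.  0.3 3.5] M [ 0.04 -0.35 -0.04] 0.013200600073332212
5.4 [ 0.5087 -0.1982  0.2273] [3.1411 0.     1.4098] qd 0.001 F [ 1.6 -0.5  3.8] M [ 0.06 -0.38  0.02] 0.01347092936641263
```

View pics/c9.png

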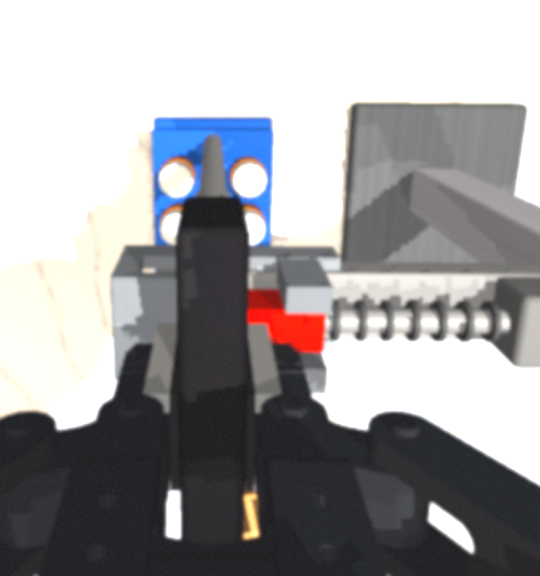

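View pics/c10.png

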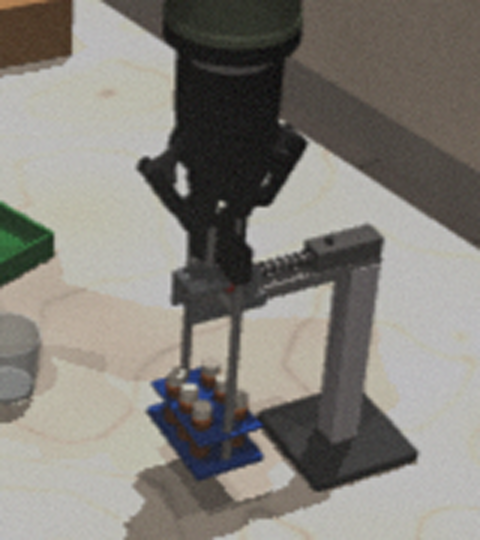

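Call:
{"api": "servo_tool", "payload": {
  "plan": [
    [0,0,0,0,1],
    [0,0,0,0,1],
    [0,0,0,0,1],
    [0,0,0.2,0,1],
    [0,0,0.4,0,1],
    [0,0,0.6,0,1],
    [0,0,0.8,0,1],
    [0,0,1,0,1],
    [0,0,1,0,1],
    [0,0,1,0,1]
  ],
  "squeeze": 100
}}

```text
clock: 6.28
position: [0.5084, -0.1981, 0.2279]
tool_rot: [-3.141, -0.0, 1.41]
force: [1.9, 0.6, -6.0]
grip_width: 0.0125
```

Run:
```python
from workcell import bot
o=bot.observe();print(o)
```

```text
{'clock': 6.2833, 'qpos': array([-0.15355883,  0.45597275,  0.57418196,  1.835969  , -0.30108911,
        0.93764318,  0.39346535]), 'qd': array([ 0.00107081,  0.00067171,  0.00129201,  0.0003458 , -0.00018802,
        0.00200208,  0.00060765]), 'joint_efforts': array([ 2.40457300e-01, -7.50686932e+01,  1.27848539e+01, -3.38938701e+01,
        2.53190137e-01,  6.17094934e-01,  1.01627599e-02]), 'position': array([ 0.50837987, -0.1980804 ,  0.22790321]), 'tool_rot': array([-3.14105030e+00, -2.10425057e-05,  1.40980021e+00]), 'force': array([ 1.89003209,  0.60950268, -5.95903311]), 'moment': array([-0.06672046, -0.5060532 , -0.00934137]), 'grip_width': 0.012515847516246015}
```

Call:
{"api": "servo_tool", "payload": {
  "plan": [
    [1,-0.15,0,0,1],
    [2,-0.3,0,0,1],
    [3,-0.45,0,0,1],
    [4,-0.6,0,0,1],
    [5,-0.75,0,0,1],
    [6,-0.92,0,0,1],
    [6,-0.92,0,0,1],
    [6,-0.92,0,0,1],
    [6,-0.92,0,0,1],
    [6,-0.92,0,0,1]
  ]
}}

```text
clock: 7.12
position: [0.5144, -0.1991, 0.228]
tool_rot: [-3.141, 0.0, 1.41]
force: [-2.2, -0.1, -5.9]
grip_width: 0.0127
```

Run:
```python
from workcell import bot
o=bot.observe();print(o['position'],o['force'],o['moment'],o['tool_rot'])
```

```text
[ 0.51438032 -0.19910441  0.22804322] [-2.18338972 -0.12384081 -5.94601257] [-0.00806672  0.69074938 -0.02487835] [-3.14130341e+00  3.83499965e-05  1.40967553e+00]
```

Call:
{"api": "servo_tool", "payload": {
  "plan": [
    [0.7,-0.1,0,0,1],
    [1.4,-0.2,0,0,1],
    [2.1,-0.3,0,0,1],
    [2.8,-0.4,0,0,1],
    [3.5,-0.5,0,0,1],
    [4,-0.6,0,0,1],
    [4,-0.6,0,0,1],
    [4,-0.6,0,0,1],
    [4,-0.6,0,0,1],
    [4,-0.6,0,0,1]
  ]
}}

```text
clock: 7.95
position: [0.5185, -0.1997, 0.2281]
tool_rot: [-3.142, -0.0, 1.41]
force: [-2.9, -0.5, -5.6]
grip_width: 0.0126
```

Call:
{"api": "servo_tool", "payload": {
  "plan": [
    [0.4,-0.05,0,0,1],
    [0.8,-0.1,0,0,1],
    [1.2,-0.15,0,0,1],
    [1.5,-0.2,0,0,1],
    [1.5,-0.2,0,0,1],
    [1.5,-0.2,0,0,1],
    [1.5,-0.2,0,0,1],
    [1.5,-0.2,0,0,1],
    [1.5,-0.2,0,0,1],
    [1.5,-0.2,0,0,1]
  ]
}}

```text
clock: 8.78
position: [0.52, -0.1999, 0.2282]
tool_rot: [3.142, -0.0, 1.41]
force: [-3.9, -1.2, -5.1]
grip_width: 0.0127
```

Run:
```python
from workcell import bot
o=bot.observe();print(o['position'],o['force'],o['moment'],o['tool_rot'])
```

```text
[ 0.52002532 -0.19988442  0.22815237] [-3.92113102 -1.16934845 -5.07812517] [-0.18029391  0.95131377 -0.05093821] [ 3.14159245e+00 -1.14286399e-05  1.40977998e+00]
```

Call:
{"api": "servo_tool", "payload": {
  "plan": [
    [0.3,-0.05,0,0,1],
    [0.6,-0.1,0,0,1],
    [0.9,-0.15,0,0,1],
    [1.2,-0.2,0,0,1],
    [1.2,-0.2,0,0,1],
    [1.2,-0.2,0,0,1],
    [1.2,-0.2,0,0,1],
    [1.2,-0.2,0,0,1],
    [1.2,-0.2,0,0,1],
    [1.2,-0.2,0,0,1]
  ]
}}

```text
clock: 9.62
position: [0.5212, -0.2001, 0.2281]
tool_rot: [-3.142, 0.0, 1.41]
force: [-4.2, -0.4, -6.0]
grip_width: 0.0125
```

Call:
{"api": "servo_tool", "payload": {
  "plan": [
    [0.3,-0.05,0,0,1],
    [0.6,-0.1,0,0,1],
    [0.9,-0.15,0,0,1],
    [0.9,-0.15,0,0,1],
    [0.9,-0.15,0,0,1],
    [0.9,-0.15,0,0,1],
    [0.9,-0.15,0,0,1],
    [0.9,-0.15,0,0,1],
    [0.9,-0.15,0,0,1],
    [0.9,-0.15,0,0,1]
  ]
}}

```text
clock: 10.45
position: [0.5221, -0.2003, 0.2281]
tool_rot: [-3.142, 0.0, 1.41]
force: [-3.0, -0.2, -5.1]
grip_width: 0.0126
```

Call:
{"api": "servo_tool", "payload": {
  "plan": [
    [0.3,-0.05,0,0,1],
    [0.6,-0.1,0,0,1],
    [0.9,-0.15,0,0,1],
    [0.9,-0.15,0,0,1],
    [0.9,-0.15,0,0,1],
    [0.9,-0.15,0,0,1],
    [0.9,-0.15,0,0,1],
    [0.9,-0.15,0,0,1],
    [0.9,-0.15,0,0,1],
    [0.9,-0.15,0,0,1]
  ]
}}

```text
clock: 11.28
position: [0.523, -0.2004, 0.2281]
tool_rot: [-3.141, -0.0, 1.41]
force: [-5.3, -1.3, -4.0]
grip_width: 0.0127
```

Run:
```python
from shot import *
im,c=shot("w6")
a=cv2.resize(im[140:360,220:440],None,fx=2.7,fy=2.7,interpolation=cv2.INTER_CUBIC)
cv2.imwrite("pics/c11.png",np.clip(a.astype(float)*1.6,0,255).astype(np.uint8))
```

```text
11.2833 [ 0.523  -0.2004  0.2281] [-3.1414 -0.      1.4098] qd 0.011 F [-5.3 -1.3 -4. ] M [-0.22  1.26 -0.13] 0.012690395369999772
```

View pics/c11.png

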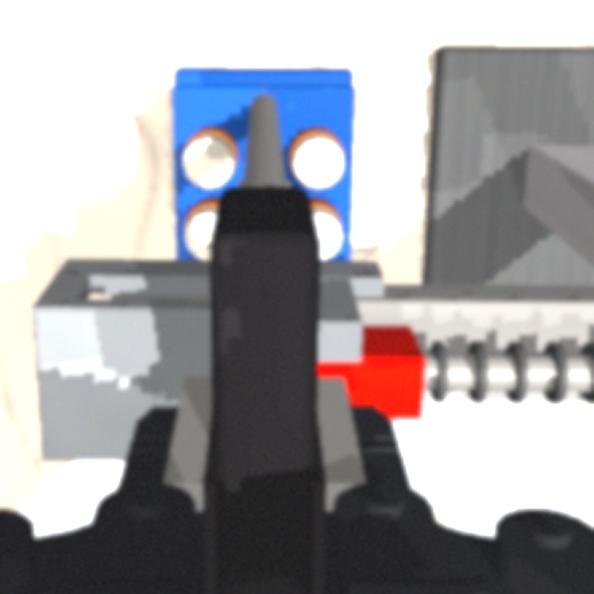

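Call:
{"api": "servo_tool", "payload": {
  "plan": [
    [0.2,-0.03,0,0,1],
    [0.4,-0.06,0,0,1],
    [0.6,-0.1,0,0,1],
    [0.6,-0.1,0,0,1],
    [0.6,-0.1,0,0,1],
    [0.6,-0.1,0,0,1],
    [0.6,-0.1,0,0,1],
    [0.6,-0.1,0,0,1],
    [0.6,-0.1,0,0,1],
    [0.6,-0.1,0,0,1]
  ]
}}

```text
clock: 12.17
position: [0.5232, -0.2004, 0.2281]
tool_rot: [-3.141, -0.0, 1.41]
force: [-7.6, -0.0, -2.1]
grip_width: 0.0129
```

Run:
```python
from workcell import bot
o=bot.observe();print(o['position'],o['force'],o['moment'],o['tool_rot'])
```

```text
[ 0.5232139  -0.20043758  0.22809034] [-7.62483179 -0.01238155 -2.1090595 ] [-0.01227313  2.01787814 -0.0445083 ] [-3.14069138e+00 -2.04811175e-04  1.40960618e+00]
```

Call:
{"api": "servo_tool", "payload": {
  "plan": [
    [-0.5,0.08,0,0,1],
    [-1,0.15,0,0,1],
    [-1.2,0.18,0,0,1],
    [-1.2,0.18,1,0,1],
    [-1.2,0.18,2,0,1],
    [-1.2,0.18,3,0,1],
    [-1.2,0.18,4,0,1],
    [-1.2,0.18,5,0,1],
    [-1.2,0.18,5,0,1],
    [-1.2,0.18,5,0,1]
  ]
}}

```text
clock: 13.0
position: [0.5226, -0.2002, 0.2333]
tool_rot: [3.141, -0.0, 1.41]
force: [-3.8, 1.0, -2.5]
grip_width: 0.0125
```

Run:
```python
from workcell import bot
o=bot.observe();print(o['position'],o['force'],o['moment'],o['tool_rot'])
```

```text
[ 0.52263714 -0.20024949  0.23333302] [-3.7904414   0.96763892 -2.4515723 ] [ 0.3353977   0.91261834 -0.03503414] [ 3.14114331e+00 -1.09241390e-04  1.40988385e+00]
```

Call:
{"api": "servo_tool", "payload": {
  "plan": [
    [0,0,2,0,1],
    [0,0,5,0,1],
    [0,0,8,0,1],
    [0,0,12,0,1],
    [0,0,16,0,1],
    [0,0,20,0,1],
    [0,0,24,0,1],
    [0,0,28,0,1],
    [0,0,30,0,1],
    [0,0,30,0,1]
  ]
}}

```text
clock: 13.83
position: [0.5227, -0.2004, 0.2637]
tool_rot: [3.141, 0.0, 1.41]
force: [0.0, 0.1, -4.3]
grip_width: 0.0126
```

Run:
```python
from shot import *
im2,_=shot("s7","side")
b=cv2.resize(im2[170:350,300:460],None,fx=3.3,fy=3.3,interpolation=cv2.INTER_CUBIC)
cv2.imwrite("pics/c12.png",b)
```

```text
13.8333 [ 0.5227 -0.2004  0.2637] [3.1407e+00 1.0000e-04 1.4098e+00] qd 0.011 F [ 0.   0.1 -4.3] M [-0.04 -0.02 -0.  ] 0.012574319184377448
```

View pics/c12.png

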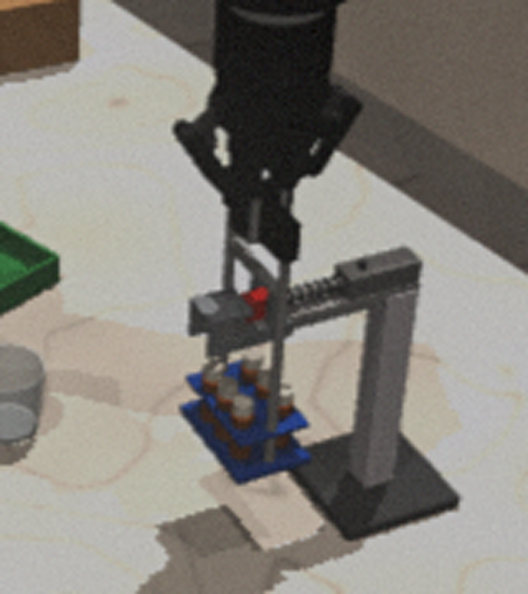

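Call:
{"api": "servo_tool", "payload": {
  "plan": [
    [-4,0.6,0,0,1],
    [-12,1.9,0,0,1],
    [-24,3.7,0,0,1],
    [-37,5.7,0,0,1],
    [-51,7.9,0,0,1],
    [-65,10,0,0,1],
    [-79,12.2,0,0,1],
    [-92,14.2,0,0,1],
    [-101,15.6,0,0,1],
    [-105,16.2,0,0,1]
  ]
}}

```text
clock: 14.72
position: [0.416, -0.1839, 0.2631]
tool_rot: [-3.141, -0.001, 1.409]
force: [0.3, -0.7, -3.5]
grip_width: 0.0123
```

Run:
```python
from shot import *
im2,_=shot("s8","side")
b=cv2.resize(im2[170:350,260:440],None,fx=3.3,fy=3.3,interpolation=cv2.INTER_CUBIC)
cv2.imwrite("pics/c13.png",b)
```

```text
14.7167 [ 0.416  -0.1839  0.2631] [-3.1414e+00 -6.0000e-04  1.4093e+00] qd 0.07 F [ 0.3 -0.7 -3.5] M [-0.   -0.03  0.02] 0.012308705433927399
```

View pics/c13.png

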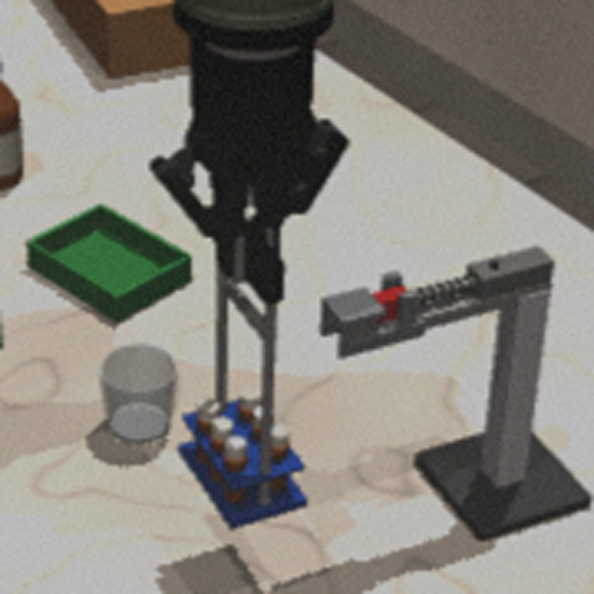

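Call:
{"api": "servo_tool", "payload": {
  "plan": [
    [0,0,8,0,1],
    [0,0,24,0,1],
    [2,4,44,0,1],
    [6,14,64,0.02,1],
    [12,30,80,0.05,1],
    [18,50,88,0.08,1],
    [25,74,90,0.11,1],
    [33,100,90,0.14,1],
    [41,128,90,0.17,1],
    [50,156,90,0.2,1]
  ]
}}

```text
clock: 15.6
position: [0.4681, -0.0268, 0.3539]
tool_rot: [3.141, 0.0, 1.611]
force: [0.5, -0.9, -5.0]
grip_width: 0.0125
```

Call:
{"api": "servo_tool", "payload": {
  "plan": [
    [8,28,0,0.03,1],
    [16,56,0,0.06,1],
    [24,84,0,0.09,1],
    [32,112,0,0.12,1],
    [41,140,0,0.15,1],
    [49,166,0,0.16,1],
    [55,188,0,0.16,1],
    [60,204,0,0.16,1],
    [62,213,0,0.16,1],
    [62,217,0,0.16,1]
  ]
}}

```text
clock: 16.43
position: [0.5298, 0.1899, 0.353]
tool_rot: [-3.141, 0.0, 1.771]
force: [-0.1, -0.4, -3.7]
grip_width: 0.0126
```

Call:
{"api": "servo_tool", "payload": {
  "plan": [
    [0,0,-4,0,1],
    [0,0,-12,0,1],
    [0,0,-24,0,1],
    [0,0,-36,0,1],
    [0,0,-46,0,1],
    [0,0,-50,0,1],
    [0,0,-50,0,1],
    [0,0,-50,0,1],
    [0,0,-50,0,1],
    [0,0,-50,0,1]
  ]
}}

```text
clock: 17.27
position: [0.5297, 0.1889, 0.3037]
tool_rot: [3.141, -0.0, 1.77]
force: [-0.9, 0.3, -4.6]
grip_width: 0.0125
```

Run:
```python
from shot import *
im,c=shot("w9");im2,_=shot("s9","side");im3,_=shot("t9","top")
cv2.imwrite("pics/c14.png",cv2.resize(im2[130:300,220:400],None,fx=3.4,fy=3.4,interpolation=cv2.INTER_CUBIC))
a=cv2.resize(im3[190:300,170:310],None,fx=5,fy=5,interpolation=cv2.INTER_CUBIC)
cv2.imwrite("pics/c15.png",np.clip(a.astype(float)*1.5,0,255).astype(np.uint8))
```

```text
17.2667 [0.5297 0.1889 0.3037] [ 3.1408e+00 -3.0000e-04  1.7697e+00] qd 0.002 F [-0.9  0.3 -4.6] M [-0.01 -0.04 -0.  ] 0.01245135511314531
17.3167 [0.5296 0.1889 0.3036] [ 3.1409e+00 -2.0000e-04  1.7697e+00] qd 0.004 F [ 0.7  0.1 -4. ] M [0.02 0.04 0.04] 0.012774796789093622
17.3667 [0.5296 0.1889 0.3035] [ 3.1410e+00 -2.0000e-04  1.7697e+00] qd 0.003 F [-0.7 -0.5 -3.4] M [ 0.02  0.01 -0.05] 0.012807902779841831
```

View pics/w9.png

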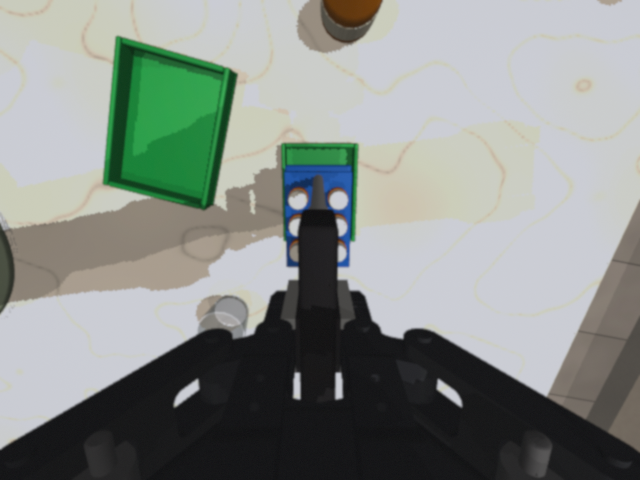

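View pics/c14.png

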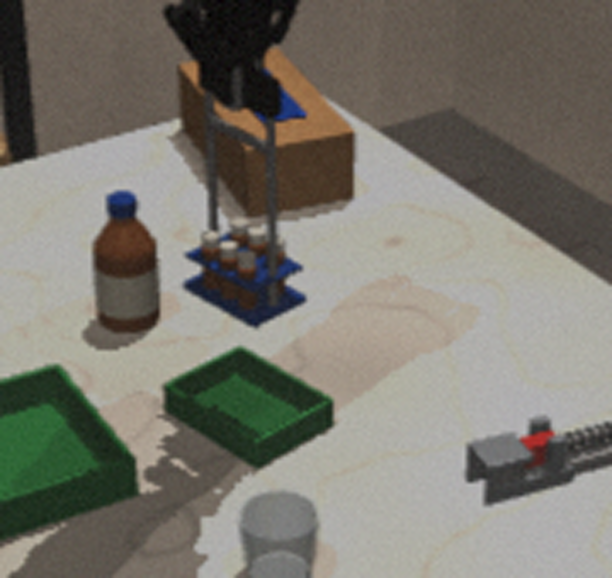

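View pics/c15.png

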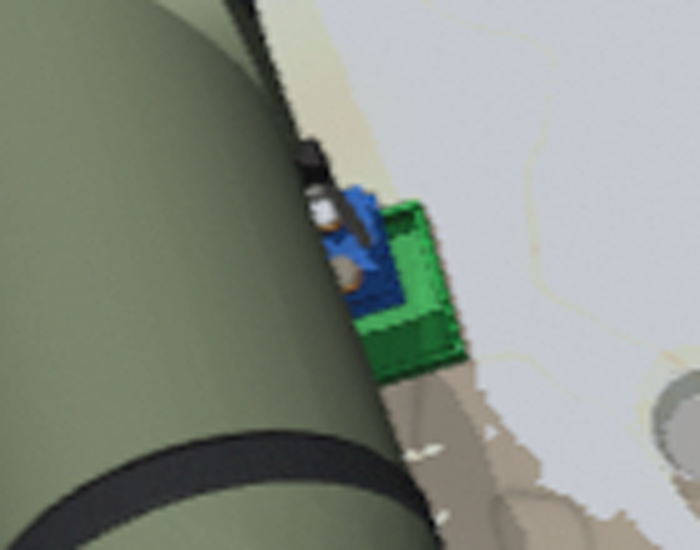

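Run:
```python
import cv2,numpy as np
im=cv2.imread("pics/w9.png")[130:275,265:375]
a=cv2.resize(im,None,fx=5.3,fy=5.3,interpolation=cv2.INTER_CUBIC)[:, :]
a=cv2.rotate(a,cv2.ROTATE_90_COUNTERCLOCKWISE);print(a.shape)
cv2.imwrite("pics/c16.png",a)
```

```text
(583, 768, 3)
```

View pics/c16.png

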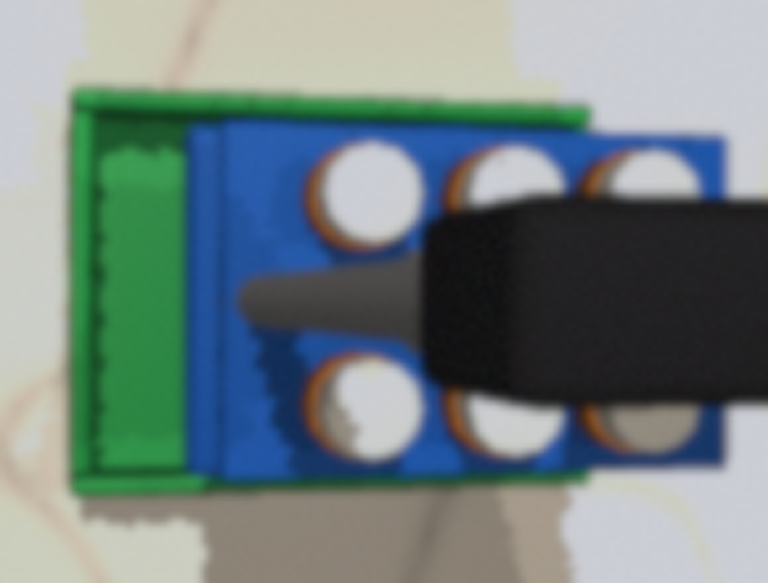

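Run:
```python
from h import *
import pickle
c=pickle.load(open("w9.pkl","rb"));yaw=1.7697;tcp=np.array([.5297,.1889])
ty=np.array([np.sin(yaw),-np.cos(yaw)]);tx=np.array([np.cos(yaw),np.sin(yaw)])
def W(col,row,z):
    p=onz("wrist",265+(583-row)/5.3,130+col/5.3,z,c)[:2];return np.round([(p-tcp)@tx*1000,(p-tcp)@ty*1000],1)
print("base edge",[W(187,r,.126) for r in(127,478)])
print("plate L/R z.165",[W(222,r,.165) for r in(120,480)],[W(722,r,.165) for r in(137,465)])
print("plate z.17",W(222,300,.17),W(722,300,.17),"z.16",W(222,300,.16),W(722,300,.16))
for col in (72,588): print("tray",[W(col,r,.028) for r in((88,495) if col==72 else (105,482))])
print("tcp plane",proj("wrist",[*tcp,.028],c),proj("wrist",[*tcp,.16],c))
```

```text
base edge [array([44.1, 31.5]), array([ 44.1, -29.3])]
plate L/R z.165 [array([42.3, 28.9]), array([ 42.2, -26.1])] [array([-39.6,  28.5]), array([-39.6, -25.8])]
plate z.17 [42.8  1.4] [-37.7   1.5] z.16 [41.7  1.4] [-41.6   1.5]
tray [array([60.8, 49. ]), array([ 60.8, -41.5])]
tray [array([-59.4,  49. ]), array([-59.4, -41.9])]
tcp plane (np.float64(316.8261896017668), np.float64(194.8110096959224)) (np.float64(316.67053069738665), np.float64(221.0047951833096))
```

Call:
{"api": "servo_tool", "payload": {
  "plan": [
    [1,1,-4,0,1],
    [2,2,-14,0,1],
    [2,2,-28,0,1],
    [2,2,-44,0,1],
    [2,2,-60,0,1],
    [2,2,-72,0,1],
    [2,2,-82,0,1],
    [2,2,-87,0,1],
    [2,2,-88,0,1],
    [2,2,-88,0,1]
  ]
}}

```text
clock: 18.25
position: [0.5315, 0.1909, 0.215]
tool_rot: [-3.142, 0.0, 1.77]
force: [0.1, 0.8, -3.8]
grip_width: 0.0131
```

Run:
```python
from shot import *
im,c=shot("w10");im2,_=shot("s10","side")
a=cv2.resize(im2[180:290,240:340],None,fx=5,fy=5,interpolation=cv2.INTER_CUBIC)
b=cv2.resize(im[100:300,240:400],None,fx=2.75,fy=2.75,interpolation=cv2.INTER_CUBIC)[:550]
cv2.imwrite("pics/c17.png",np.hstack([a,b])[:, :800] if a.shape[0]==b.shape[0] else a);cv2.imwrite("pics/c18.png",b)
```

```text
18.25 [0.5315 0.1909 0.215 ] [-3.1415e+00  1.0000e-04  1.7697e+00] qd 0.016 F [ 0.1  0.8 -3.8] M [-0.    0.01 -0.  ] 0.013128841301513042
18.3 [0.5317 0.191  0.2155] [ 3.1411e+00 -1.0000e-04  1.7697e+00] qd 0.008 F [ 0.  -0.3 -4. ] M [-0.03  0.01 -0.01] 0.012375496632794098
```

View pics/c17.png

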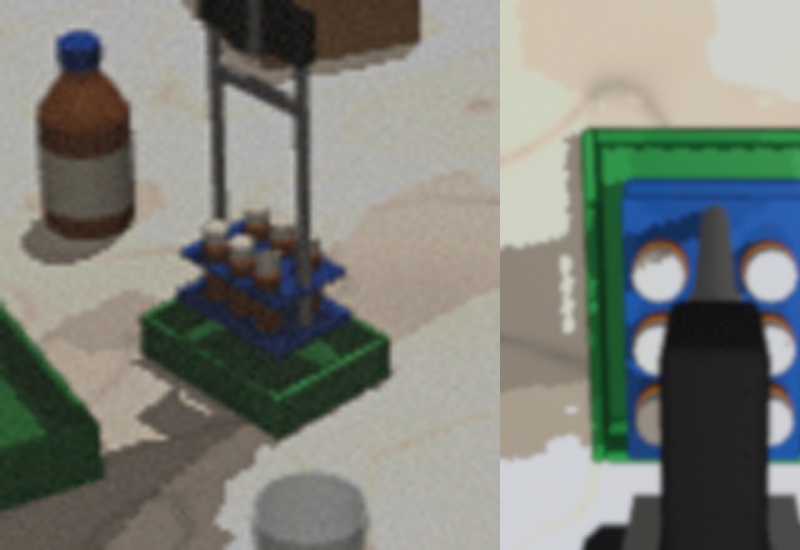

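View pics/c18.png

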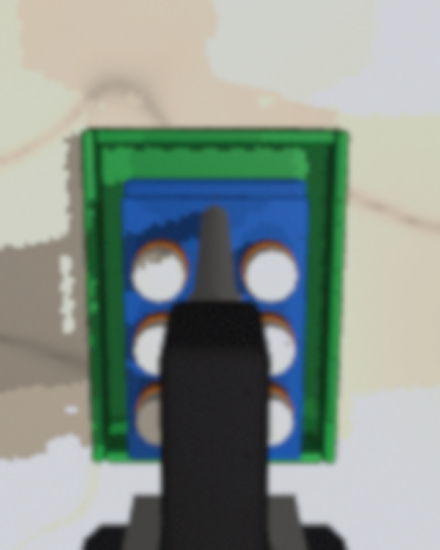

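Run:
```python
from h import *
import pickle
c=pickle.load(open("w10.pkl","rb"));yaw=1.7697;tcp=np.array([.5315,.1909]);tx=np.array([np.cos(yaw),np.sin(yaw)]);ty=np.array([np.sin(yaw),-np.cos(yaw)])
f=lambda u,v,z:[((onz("wrist",u,v,z,c)[:2]-tcp)@k*1000).round(1) for k in(tx,ty)]
print("tray",f(318,146.5,.028),f(318,267.6,.028),"base edge",f(318.5,100+180/2.75,.038), "sides",f(240+124/2.75,170,.038),f(240+308/2.75,170,.038))
```

```text
tray [np.float64(60.4), np.float64(1.0)] [np.float64(-60.4), np.float64(1.2)] base edge [np.float64(44.0), np.float64(1.5)] sides [np.float64(39.8), np.float64(-29.2)] [np.float64(39.9), np.float64(32.3)]
```

Call:
{"api": "servo_tool", "payload": {
  "plan": [
    [0,1,-3,0,1],
    [0,1,-8,0,1],
    [0,1,-14,0,1],
    [0,1,-20,0,1],
    [0,1,-25,0,1],
    [0,1,-28,0,1],
    [0,1,-30,0,1],
    [0,1,-30,0,1],
    [0,1,-30,0,1],
    [0,1,-30,0,1]
  ]
}}

```text
clock: 19.18
position: [0.5316, 0.1919, 0.1853]
tool_rot: [3.141, -0.0, 1.77]
force: [-0.1, 0.0, -4.6]
grip_width: 0.013
```

Call:
{"api": "servo_tool", "payload": {
  "plan": [
    [0,0,-0.3,0,1],
    [0,0,-0.6,0,1],
    [0,0,-0.9,0,1],
    [0,0,-1.2,0,1],
    [0,0,-1.5,0,1],
    [0,0,-1.8,0,1],
    [0,0,-2,0,1],
    [0,0,-2,0,1],
    [0,0,-2,0,1],
    [0,0,-2,0,1]
  ]
}}

```text
clock: 20.02
position: [0.5314, 0.1919, 0.1831]
tool_rot: [3.142, -0.0, 1.77]
force: [-0.5, 0.2, -4.3]
grip_width: 0.013
```

Call:
{"api": "servo_tool", "payload": {
  "plan": [
    [0,0,-0.2,0,1],
    [0,0,-0.4,0,1],
    [0,0,-0.6,0,1],
    [0,0,-0.8,0,1],
    [0,0,-1,0,1],
    [0,0,-1.2,0,1],
    [0,0,-1.2,0,1],
    [0,0,-1.2,0,1],
    [0,0,-1.2,0,1],
    [0,0,-1.2,0,1]
  ]
}}

```text
clock: 20.85
position: [0.5317, 0.1919, 0.1825]
tool_rot: [3.141, -0.0, 1.77]
force: [-2.2, -1.0, 7.4]
grip_width: 0.0127
```

Call:
{"api": "servo_tool", "payload": {
  "plan": [
    [0,0,0.1,0,1],
    [0,0,0.2,0,1],
    [0,0,0.3,0,1],
    [0,0,0.3,0,1],
    [0,0,0.3,0,1],
    [0,0,0.3,0,1],
    [0,0,0.3,0,1],
    [0,0,0.3,0,1],
    [0,0,0.3,0,1],
    [0,0,0.3,0,1]
  ]
}}

```text
clock: 21.68
position: [0.5316, 0.1919, 0.1825]
tool_rot: [3.141, -0.0, 1.77]
force: [-1.2, -0.7, 7.0]
grip_width: 0.0124
```

Run:
```python
from shot import *
im2,_=shot("s11","side")
a=cv2.resize(im2[170:290,230:350],None,fx=5,fy=5,interpolation=cv2.INTER_CUBIC)
cv2.imwrite("pics/c19.png",a)
```

```text
21.6833 [0.5316 0.1919 0.1825] [ 3.1411e+00 -2.0000e-04  1.7698e+00] qd 0.001 F [-1.2 -0.7  7. ] M [-0.2   0.46 -0.02] 0.012432008056795254
```

View pics/c19.png

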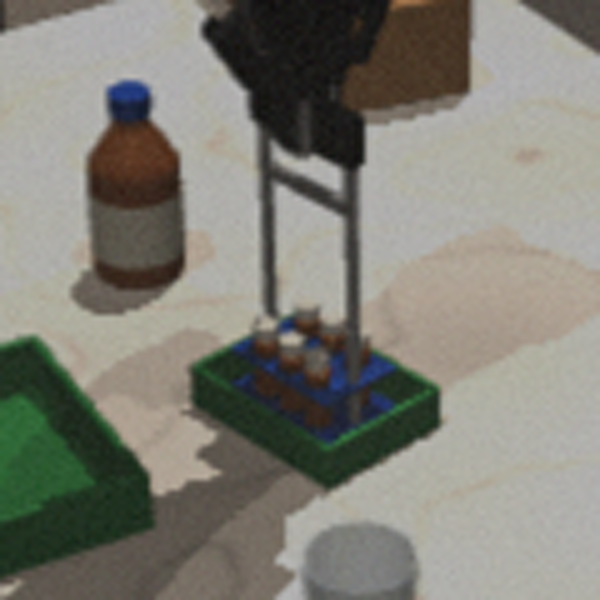

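Call:
{"api": "servo_tool", "payload": {
  "plan": [
    [0,0,0.2,0,1],
    [0,0,0.2,0,1],
    [0,0,0.2,0,0.62],
    [0,0,0.2,0,0.5],
    [0,0,0.2,0,0.3],
    [0,0,0.2,0,0],
    [0,0,0.2,0,-0.3],
    [0,0,0.2,0,-0.5],
    [0,0,0.2,0,-0.5],
    [0,0,0.2,0,-0.5]
  ],
  "squeeze": 20
}}

```text
clock: 22.57
position: [0.5314, 0.1919, 0.1824]
tool_rot: [3.142, 0.0, 1.77]
force: [0.6, -0.3, 0.4]
grip_width: 0.0638
```

Call:
{"api": "servo_tool", "payload": {
  "plan": [
    [0,0,3,0,-0.5],
    [0,0,10,0,-0.5],
    [0,0,22,0,-0.5],
    [0,0,36,0,-0.5],
    [0,0,52,0,-0.5],
    [0,0,68,0,-0.5],
    [0,0,84,0,-0.5],
    [0,0,98,0,-0.5],
    [0,0,108,0,-0.5],
    [0,0,112,0,-0.5]
  ]
}}

```text
clock: 23.4
position: [0.5319, 0.192, 0.2962]
tool_rot: [3.14, -0.001, 1.77]
force: [-0.5, 0.6, 0.5]
grip_width: 0.0638
```

Run:
```python
from shot import *
im,c=shot("w12");im2,_=shot("s12","side")
a=cv2.resize(im2[120:290,220:360],None,fx=3.5,fy=3.5,interpolation=cv2.INTER_CUBIC)
cv2.imwrite("pics/c20.png",a)
```

```text
23.4 [0.5319 0.192  0.2962] [ 3.1396e+00 -7.0000e-04  1.7697e+00] qd 0.077 F [-0.5  0.6  0.5] M [0.06 0.05 0.03] 0.06375546407579882
23.45 [0.5318 0.192  0.296 ] [ 3.1398e+00 -6.0000e-04  1.7697e+00] qd 0.032 F [-1.   0.2  1.2] M [ 0.05 -0.03  0.05] 0.06392361174472592
```

View pics/c20.png

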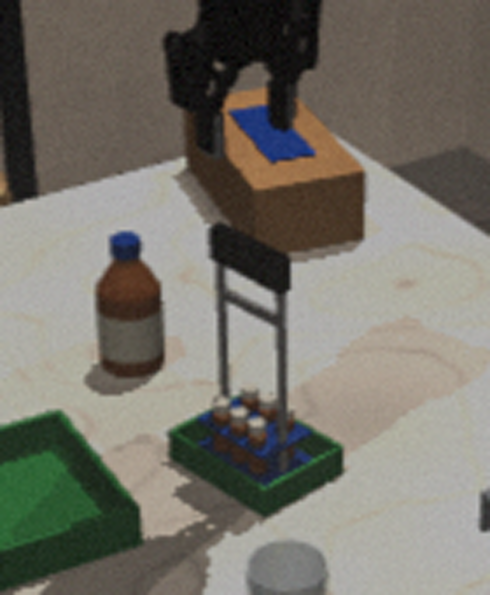

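View pics/w12.png

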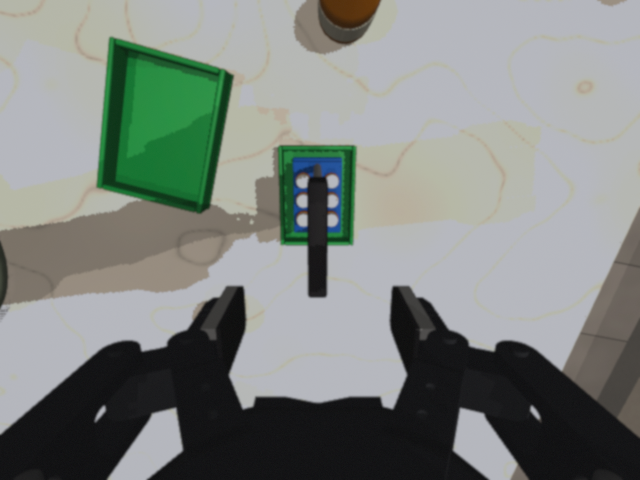

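The carrier stands upright and centred in the small tray (wrist 318,195). The fingers are open and well above the grip, and bottle and beaker are where they were. I hand in now.

Run:
```python
from workcell import bot
o=bot.observe();print(o["clock"],abs(o["qd"]).max(),o["force"]);print(bot.job_done())
```

```text
23.5 0.021110015969567582 [0.42106912 0.47991473 0.20270701]
the job is handed in; nothing more can be done
None
```

The vial carrier is out of the hook and standing upright, released, on the floor of the smaller green tray. I handed the job in at 23.5 s of the 51 s allowed.

- **Unhooking:** I held the carrier by its black grip and pushed the bar about 15 mm along the hook's +x, until the force showed the stop. The highest reading was about 8 N at the wrist. I eased back about 1 mm, lifted 36 mm out through the mouth, and drew the carrier back along the arm until it was about 92 mm from its hanging place. Only then did I raise it further.
- **Setting down:** I lowered it until contact showed at the wrist, with the tool pressing about 12 N including the carrier's weight. Easing up 0.3 mm before letting go did not lower that reading. I then opened the fingers and rose clear.

**Last checks:**
- The side and wrist pictures show the carrier upright and centred in the tray, the fingers open and well above the grip, and the force near zero.
- The bottle and beaker look unmoved. I did not check the cardboard box in the last pictures, but nothing went near it after the grasp.
- The cameras disagreed on the tray's position by up to about 12 mm in y (side 180 mm, top 187 mm, wrist 192 mm). I aligned to the wrist picture, where carrier and tray appear together.

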